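# Scan a weld seam with the orange inspection probe

## Robot

A 6-joint arm with a two-finger parallel gripper is mounted at the origin on a cart in front of the work surface, level with it; the furniture and walls round the work are solid. World frame = base frame: x ahead of the robot, y to its left, z up, the work surface at z = 0. Lengths are in m, angles in rad, forces in N, time in s.
With the tool pointing down it reaches from about 0.275 to 0.85 m from the base axis. Payload 19 kg.
Tool frame: the origin (TCP) lies midway between the tips of the shut fingers; the grasp point (between the pads) lies 19 mm behind it; z points along the fingers, y is the direction in which the jaws open and shut (so a half turn about z gives the same grasp; the last joint's range is limited). The gripper opens to 85 mm and grips with 20 to 120 N. Pads are 22 mm wide; open, the fingers measure 114 mm over their backs; the gripper's body (76 mm by 85 mm) begins 54 mm behind the grasp point. The pads swing forward as they close: fully open they stand 13 mm farther back than shut.
Start: joints at [1.087, 0.15, 1.437, -0, 1.554, -0.134], TCP at [0.197, 0.54, 0.192] pointing down, gripper open.
Joint ranges: [-2.8, 2.8], [-0.68, 2.1], [0.12, 2.68], [-1.39, 4.53], [0.16, 2.79], [-2.81, 2.81]. Speed limits (rad/s): [1.89, 1.89, 2.22, 3.01, 3.01, 3.01].

## Interface

Orientations are given as a unit quaternion [w, x, y, z].
In Python, from rig import robot, open_jaws, clamp, planner, capture, calibration gives the robot as it stands. Calls block until the motion is done:
- robot.move_pose(position, orientation): joint-space move of the TCP to a pose.
- robot.line_to(position, ori=None, velocity=0.15, stop_force=None): straight line of the TCP; ori=None keeps the orientation; velocity is the mean speed in m/s. With stop_force (N) it stops when the force on the tool has changed by that much, and returns True; else False.
- robot.movej(angles): joint-space move.
- open_jaws() and clamp(newtons=None): open the fingers fully, or close them until they stop; newtons is the grip in N (None keeps the last).
- robot.dwell(seconds).
- planner.solve_ik(position, orientation): joint angles nearest the present ones, or None.
- capture(name): name is "scene" or "top" or "wrist"; returns the picture (400x640x3 uint8, red, green, blue); there is no depth.
- calibration(name): a dict with "mtx" (3x3 intrinsics, pixels), "distortion" ([k1, k2, p1, p2, k3] as OpenCV has them; the pictures are not rectified), "R" (3x3) and "t" (3): a world point X has camera coordinates R X + t. Camera axes: x right, y down, z forward; pixel columns grow to the right and rows downward; lengths in m; the calibration is good to about 2 mm. A picture is of the moment at which its call begins: read the wrist's pose just before it. calibration takes no time and is no camera call; for the wrist camera it gives the pose at the moment of the call.
A pose or a line that the arm cannot do raises robot.IKError and nothing moves.
- robot.sign_off(): hands the job in, once; it reports no verdict.
Readings, each from a call of its own:
- robot.current_clock(): time.
- robot.current_qpos(): joint angles.
- robot.current_joint_vel(): joint speeds.
- robot.current_joint_efforts(): joint torques, N m.
- robot.current_tcp_pos(): TCP position.
- robot.current_ee_rot(): TCP orientation.
- robot.current_ft_force(): force on the tool from outside, world axes, zero at the start.
- robot.current_torque(): the same for the moment, N m.
- robot.current_finger_gap(): opening from 0.0 (shut) to 1.0 (fully open).
Only numpy, scipy, OpenCV 4.12 (cv2) and the standard library are available. Lean on these libraries where they do the work, as an engineer would, in place of code of your own. Each camera call takes 0.05 s, during which the arm holds its last target.

## Task

Take the orange inspection probe out of its stand and, holding it upright, scan the weld on the panel: guide the tip slowly (no faster than about 5 cm a second) all along the weld from the green dot to the red dot, on the bead or no more than about a centimetre above it, without pressing hard. Then put the probe back in its own stand, upright and fully seated, and let go.

Things in the scene. Friction and masses are not known exactly. Their poses are not given: they have to be found in the camera images.
- probe: Orange inspection probe, loose, 152 mm long, about 90 g, upright in its stand. Origin at the very tip (lower end); z points up its axis. From the tip up: steel nose widening from 6 to 18 mm diameter over 30 mm, 18 mm shaft to 62 mm, black collar 44 mm in diameter at 62 to 70 mm, round orange grip 22 mm in diameter at 70 to 146 mm, end cap. Not the equal probe with a blue grip that stands nearby.
- probe_grip (a point): Middle of the orange grip of that probe, on its axis, 110 mm above the tip: the place to grasp it, 22 mm thick from any side, 40 mm above the collar's top; axes as the probe's.
- panel: Weld sample, fixed: aluminium board 180 x 100 mm with two dark steel plates joined by a straight weld that stands 2.5 mm above them. Origin at the middle of the weld, on top of the bead, 17.5 mm above the bench; x runs along the weld from the green to the red dot, y across, z up. Dots 18 mm across, centred on the weld: green at x = -50 mm, red at x = +50 mm. Turned any way.
- socket (a point): Centre of the mouth (top rim) of the orange probe's own stand, 75 mm above the bench. Fixed stand: dark round foot 76 mm across, upright aluminium tube 48 mm outside and 30 mm inside diameter, with an orange band (the other stand's is blue; its probe reaches 165 mm above the bench). When seated, the probe's collar rests on the rim, its tip 62 mm below this point; z points up.
Things that resemble listed ones, but are neither listed nor needed, are in the scene too. Leave any yellow look-alike of the part that bears socket alone.

How it is judged:
By the outcome, as a careful person would: the job done as asked, in the order asked, and still so for the second after the job is handed in, with the robot touching nothing.
It also fails if it takes over 64 s, if anything falls off the work surface, if the arm or the gripper's body presses on something with over 40 N, if the wrist force passes 120 N, or if a joint passes its speed limit or range.

## Working session

There is one attempt and no reset: what is moved stays moved. The work goes in short steps, each a Python script; the robot and the scene stay as the last script left them, time stands still between calls to the robot, and variables do not carry over. Pictures are saved under pics/ and viewed, and the job is handed in when it is done.

```bash
mkdir -p pics; ls; python3 - <<'E'
from rig import robot, capture, calibration
import cv2, numpy as np
print(robot.current_clock(), robot.current_ee_rot(), robot.current_tcp_pos())
for n in ["scene","top","wrist"]:
    c=calibration(n); print(n,c)
    cv2.imwrite(f"pics/{n}0.png",capture(n)[:,:,::-1])
E
```

```text
pics
0.0 [-1.90141424e-04  1.73968213e-01  9.84751076e-01 -5.85999588e-04] [0.19690567 0.53992445 0.19157934]
scene {'mtx': array([[383.61898323,   0.        , 318.99454927],
       [  0.        , 383.61898323, 196.73240207],
       [  0.        ,   0.        ,   1.        ]]), 'distortion': array([-0.04344676,  0.        ,  0.        ,  0.        ,  0.        ]), 'R': array([[-0.66825601, -0.74351725,  0.02481961],
       [-0.42376497,  0.35302524, -0.83414413],
       [ 0.6114386 , -0.56793951, -0.5509878 ]]), 't': array([0.1954469 , 0.3806151 , 0.50188829])}
top {'mtx': array([[453.08055304,   0.        , 313.42444973],
       [  0.        , 453.08055304, 201.14616253],
       [  0.        ,   0.        ,   1.        ]]), 'distortion': array([-0.11146241,  0.        ,  0.        ,  0.        ,  0.        ]), 'R': array([[-0.02912402, -0.99933908, -0.02175303],
       [-0.99845499,  0.03011476, -0.04669832],
       [ 0.04732254,  0.02035937, -0.99867215]]), 't': array([-0.15706102,  0.52405548,  1.07695543])}
wrist {'mtx': array([[325.06539077,   0.        , 316.78605597],
       [  0.        , 325.06539077, 197.47867221],
       [  0.        ,   0.        ,   1.        ]]), 'distortion': array([-0.03328958,  0.        ,  0.        ,  0.        ,  0.        ]), 'R': array([[ 3.42540762e-01,  9.39502968e-01, -1.11815955e-05],
       [ 8.96884658e-01, -3.26998674e-01,  2.97774708e-01],
       [ 2.79756566e-01, -1.02010004e-01, -9.54636173e-01]]), 't': array([-0.57542295, -0.0385382 ,  0.37948482])}
```

View pics/scene0.png

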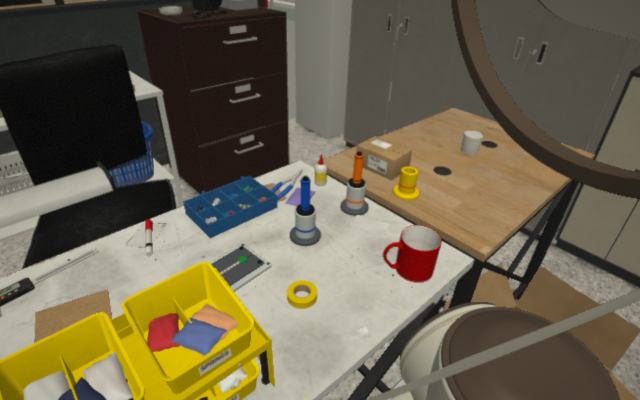

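View pics/top0.png

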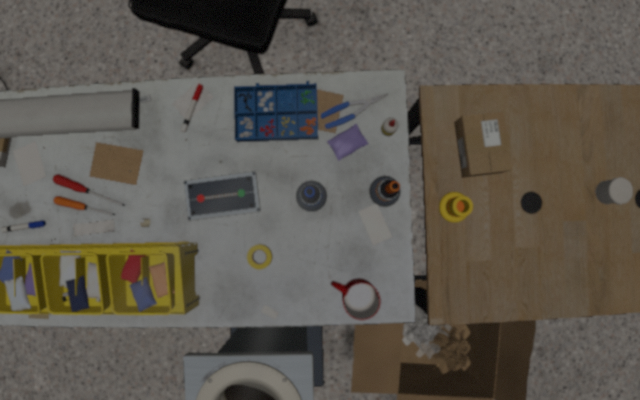

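View pics/wrist0.png

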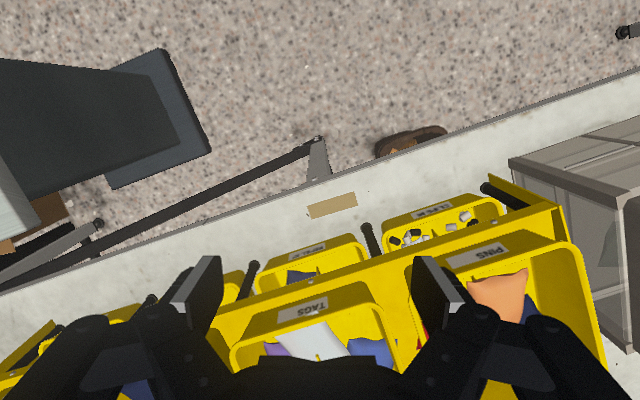

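```bash
cat > h.py <<'E'
import cv2, numpy as np
from rig import calibration
def ray(n,px,c=None):
    c=c or calibration(n)
    u=cv2.undistortPoints(np.array([[px]],float),c["mtx"],c["distortion"])[0,0]
    R=np.array(c["R"]);o=-R.T@np.array(c["t"]);d=R.T@np.array([u[0],u[1],1.]);return o,d/np.linalg.norm(d)
def plane(n,px,z,c=None):
    o,d=ray(n,px,c);return o+d*(z-o[2])/d[2]
def tri(rs):
    A=0;b=0
    for o,d in rs:
        P=np.eye(3)-np.outer(d,d);A=A+P;b=b+P@o
    x=np.linalg.solve(A,b);return x,[np.linalg.norm((np.eye(3)-np.outer(d,d))@(x-o)) for o,d in rs]
def blobs(img,lo,hi,amin=8):
    hsv=cv2.cvtColor(img,cv2.COLOR_RGB2HSV)
    m=cv2.inRange(hsv,np.array(lo),np.array(hi))
    n,l,s,c=cv2.connectedComponentsWithStats(m)
    return [(c[i].round(1),s[i]) for i in range(1,n) if s[i][4]>=amin]
E
python3 - <<'E'
from h import *
t=cv2.imread("pics/top0.png")[:,:,::-1].copy(); s=cv2.imread("pics/scene0.png")[:,:,::-1].copy()
print("green",blobs(t,(50,90,40),(75,255,255)))
print("red",blobs(t[150:250,150:300].copy(),(0,150,60),(8,255,255)))
for nm,i in(("top",t),("scene",s)): print(nm,[b for b in blobs(i,(5,150,60),(16,255,255),15)])
# foot top view
print("stand foot",plane("top",(385,191),0.01),"green",plane("top",(240.5,193),.0175),"red",plane("top",(201,198.5),.0175))
print("cap top",plane("top",(392,187),0.165))
print("blue foot",plane("top",(311,195),0.01))
print("bins corner",plane("top",(198,244),0.1), plane("top",(198,312),0.1))
cv2.imwrite("pics/z.png",np.hstack([cv2.resize(t[140:240,340:440],None,fx=4,fy=4,interpolation=2),cv2.resize(s[130:230,310:410],None,fx=4,fy=4,interpolation=2)])[:,:,::-1])
E
```

```text
green [(array([305. , 100.1]), array([303,  98,   5,   5,  16], dtype=int32)), (array([240.9, 192.6]), array([239, 190,   5,   6,  29], dtype=int32))]
red [(array([50.2, 48. ]), array([47, 45,  7,  7, 35], dtype=int32))]
top [(array([309.3, 121.5]), array([307, 120,   6,   4,  15], dtype=int32)), (array([307.6, 129.3]), array([303, 127,   9,   6,  26], dtype=int32)), (array([392. , 186.9]), array([386, 181,  13,  11,  87], dtype=int32)), (array([ 68.7, 202.7]), array([ 54, 197,  31,  12, 195], dtype=int32)), (array([460.4, 205.7]), array([457, 201,   8,  11,  62], dtype=int32)), (array([132.2, 266.7]), array([121, 255,  24,  28,  92], dtype=int32))]
scene [(array([357.7, 168.3]), array([352, 154,  12,  30, 262], dtype=int32)), (array([354.8, 201.3]), array([347, 199,  17,   5,  23], dtype=int32))]
stand foot [ 0.53840247 -0.34514749  0.01      ] green [0.54370566 0.00191311 0.0175    ] red [0.53342413 0.09863288 0.0175    ]
cap top [ 0.53614492 -0.33845221  0.165     ]
blue foot [ 0.53415183 -0.16711908  0.01      ]
bins corner [0.42731641 0.08503363 0.1       ] [0.27626912 0.08915707 0.1       ]
```

View pics/z.png

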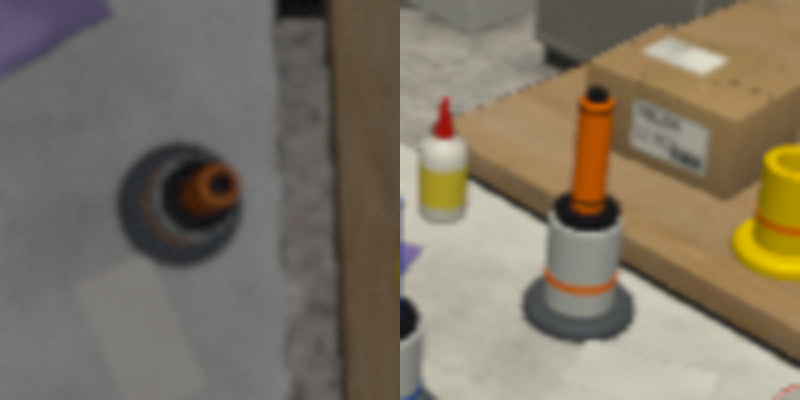

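```bash
python3 - <<'E'
from h import *
from rig import *
Q=[0,2**-.5,2**-.5,0]
p=robot.current_tcp_pos(); robot.line_to([p[0],p[1],0.32],velocity=0.25)
robot.move_pose([0.538,-0.30,0.30],Q)
print(robot.current_clock(),robot.current_tcp_pos(),robot.current_ee_rot(),robot.current_qpos())
c=calibration("wrist"); im=capture("wrist"); np.savez("w1.npz",**c); cv2.imwrite("pics/w1.png",im[:,:,::-1])
E
```

```text
3.9833 [ 0.53832536 -0.29937023  0.30009795] [6.22801360e-05 7.06741746e-01 7.07471623e-01 6.11934511e-05] [-6.32592578e-01  2.27672187e-01  1.13184352e+00  1.04392721e-04
  1.78193526e+00 -6.33602895e-01]
```

View pics/w1.png

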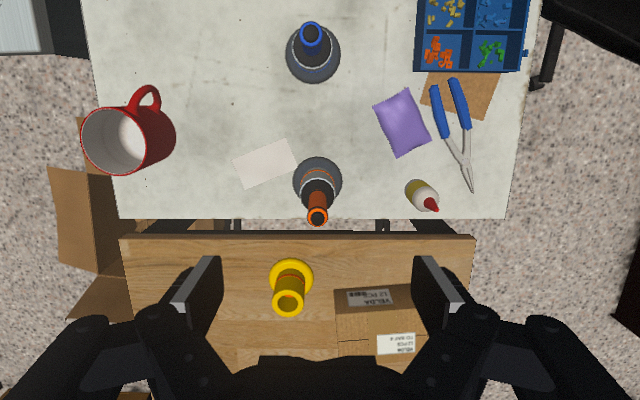

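```bash
python3 - <<'E'
from h import *
c=dict(np.load("w1.npz")); im=cv2.imread("pics/w1.png")
cv2.imwrite("pics/w1z.png",cv2.resize(im[145:235,270:370],None,fx=6,fy=6,interpolation=cv2.INTER_CUBIC))
rgb=im[:,:,::-1].copy()
print(blobs(rgb,(5,150,60),(16,255,255),15))
print("cap",plane("wrist",(317.3,217),.165,c),"foot",plane("wrist",(317,184),.008,c))
print("tri",tri([ray("wrist",(317.3,217),c),ray("top",(394.75,185.75))]))
print(tri([ray("wrist",(317.3,217),c),ray("top",(394.75,185.75)),ray("scene",(359.3,153.5))]))
E
```

```text
[(array([432.6,  50.2]), array([425,  36,  15,  27, 239], dtype=int32)), (array([445.5,  58.4]), array([438,  49,  15,  19, 172], dtype=int32)), (array([ 96. , 166.9]), array([ 87, 159,  19,  15,  19], dtype=int32)), (array([321.6, 172.9]), array([308, 170,  26,  12,  38], dtype=int32)), (array([317.2, 205.6]), array([307, 191,  21,  36, 427], dtype=int32)), (array([292.2, 277.8]), array([277, 274,  28,  17,  73], dtype=int32)), (array([133.8, 395.8]), array([119, 392,  29,   8, 117], dtype=int32))]
cap [ 0.53901021 -0.34267843  0.165     ] foot [ 0.53885829 -0.34894341  0.008     ]
tri (array([ 0.53906139, -0.34535821,  0.15794969]), [np.float64(3.5840195385466055e-05), np.float64(3.5840195385694897e-05)])
(array([ 0.53810836, -0.3448339 ,  0.1632271 ]), [np.float64(0.0016590363476640454), np.float64(0.0006630834035742314), np.float64(0.002250997111977949)])
```

View pics/w1z.png

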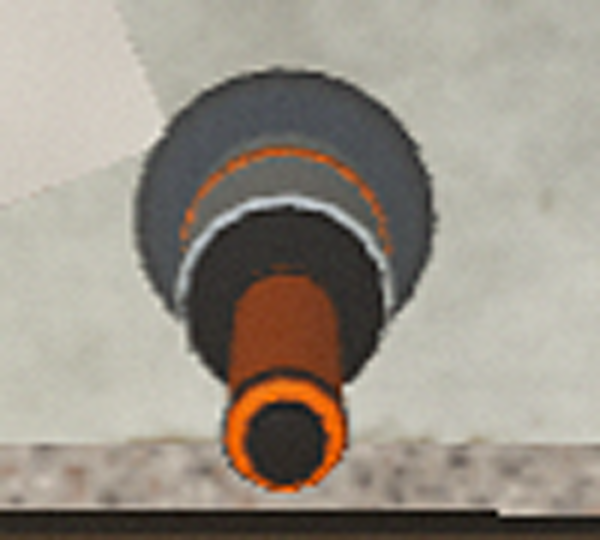

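```bash
python3 - <<'E'
from h import *
from rig import *
Q=[0,2**-.5,2**-.5,0]
robot.move_pose([0.539,-0.344,0.21],Q)
print(robot.current_clock(),robot.current_tcp_pos(),robot.current_ee_rot())
c=calibration("wrist"); im=capture("wrist"); np.savez("w2.npz",**c); cv2.imwrite("pics/w2.png",im[:,:,::-1])
E
```

```text
4.5167 [ 0.53915969 -0.34369036  0.21102506] [2.50009181e-06 7.07178369e-01 7.07035174e-01 1.31606489e-04]
```

View pics/w2.png

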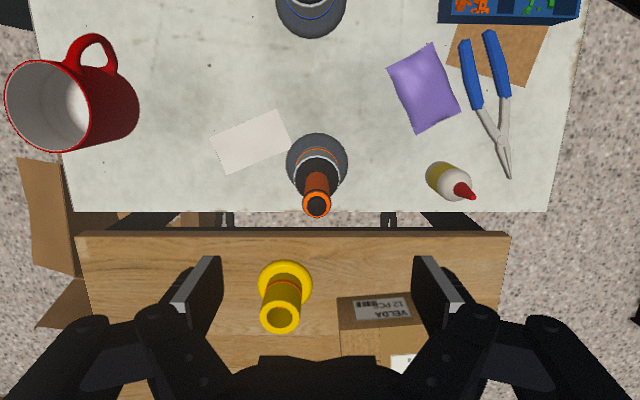

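```bash
python3 - <<'E'
from h import *
c=dict(np.load("w2.npz")); c1=dict(np.load("w1.npz"))
pr=lambda X:cv2.projectPoints(np.array([X],float),cv2.Rodrigues(c["R"])[0],c["t"],c["mtx"],c["distortion"])[0].ravel()
print("cam",-c["R"].T@c["t"],"tcp px",pr([.539,-.344,.21]),"cap",plane("wrist",(316.5,204),.165,c))
print(tri([ray("wrist",(316.5,204),c),ray("wrist",(317.3,217.2),c1),ray("top",(394.75,185.75)),ray("scene",(359.3,153.5))]))
print("foot",plane("wrist",(317,161),.008,c),plane("wrist",(317,181.3),.008,c1))
E
```

```text
cam [ 0.53916624 -0.26705579  0.39308931] tcp px [316.41027307 228.90093518] cap [ 0.53903287 -0.34302439  0.165     ]
(array([ 0.53835431, -0.34464303,  0.16306865]), [np.float64(0.001146749128448481), np.float64(0.0011535710370195926), np.float64(0.00036410972555704223), np.float64(0.0025860764744486957)])
foot [ 0.53955603 -0.34097703  0.008     ] [ 0.53885245 -0.34474304  0.008     ]
```

```bash
python3 - <<'E'
from h import *
from rig import *
Q=[0,2**-.5,2**-.5,0]
print(robot.line_to([0.539,-0.344,0.104],ori=Q,velocity=0.08,stop_force=8), robot.current_tcp_pos(),robot.current_ft_force())
robot.dwell(0.2); clamp(40)
print("gap",robot.current_finger_gap(),robot.current_ft_force(),robot.current_tcp_pos())
robot.line_to([0.539,-0.344,0.20],velocity=0.08)
robot.dwell(0.2)
print(robot.current_clock(),robot.current_tcp_pos(),"gap",robot.current_finger_gap(),robot.current_ft_force(),robot.current_torque())
for n in ["wrist","scene"]: cv2.imwrite(f"pics/{n}3.png",capture(n)[:,:,::-1])
E
```

```text
False [ 0.53922268 -0.34415252  0.10457955] [-0.3897488   0.3452295  -1.03663029]
gap 0.2396591825518271 [-0.77686816  1.25501261  2.44700318] [ 0.53901827 -0.34404505  0.10417735]
8.4083 [ 0.53892219 -0.34394251  0.19966932] gap 0.2376759255737049 [ 0.83764011  0.7943185  -0.6757474 ] [-0.01386961  0.03970098  0.02174013]
```

View pics/scene3.png

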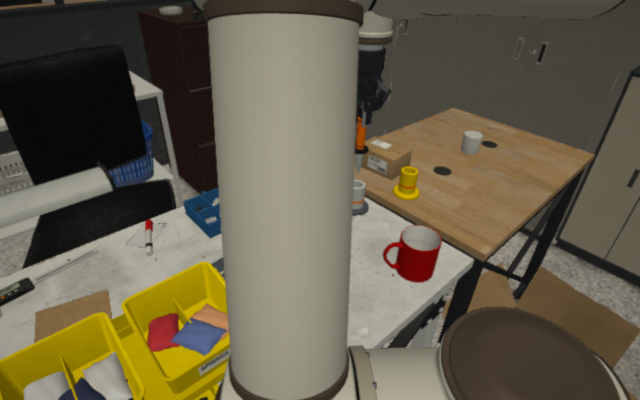

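View pics/wrist3.png

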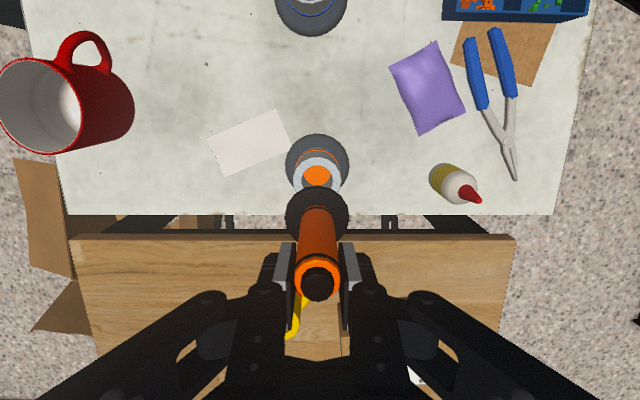

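```bash
python3 - <<'E'
from h import *
from rig import *
c=calibration("wrist"); np.savez("w3.npz",**c)
im=cv2.imread("pics/wrist3.png")
cv2.imwrite("pics/w3z.png",cv2.resize(im[125:310,265:370],None,fx=3.2,fy=3.2,interpolation=cv2.INTER_CUBIC))
pr=lambda X:cv2.projectPoints(np.array([X],float),cv2.Rodrigues(c["R"])[0],c["t"],c["mtx"],c["distortion"])[0].ravel()
x,y=.5389,-.344
print("pred cap",pr([x,y,.2608]),"collar top ctr",pr([x,y,.1788]),"front edge",pr([x,y+.022,.1788]),"rim ctr",pr([x,y,.075]),"far rim",pr([x,y+.024,.075]), "rim sides",pr([x-.024,y,.075]),pr([x+.024,y,.075]))
t=capture("top"); cv2.imwrite("pics/top3.png",t[:,:,::-1])
E
```

```text
pred cap [316.48769665 284.72352779] collar top ctr [316.59420716 216.81397008] front edge [316.5942245  184.92977942] rim ctr [316.6536771  179.02697699] far rim [316.65513488 154.49322915] rim sides [291.9605476  179.02637686] [341.34674083 179.0346711 ]
```

View pics/w3z.png

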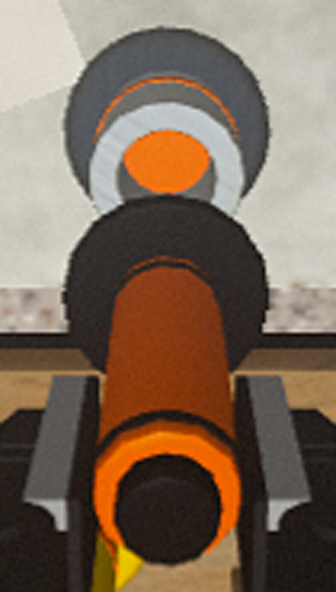

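View pics/top3.png

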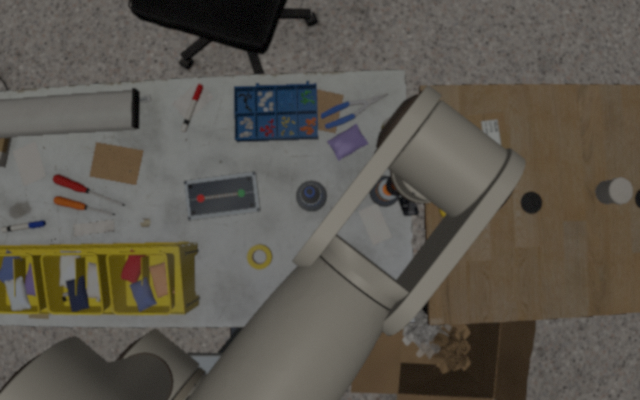

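```bash
python3 - <<'E'
from h import *
from rig import *
Q=[0,2**-.5,2**-.5,0]
robot.line_to([0.539,-0.344,0.30],ori=Q,velocity=0.15)
robot.line_to([0.54,0.05,0.30],ori=Q,velocity=0.2)
robot.dwell(0.2)
print(robot.current_clock(),robot.current_tcp_pos(),robot.current_ee_rot(),robot.current_qpos(),robot.current_finger_gap())
c=calibration("wrist"); im=capture("wrist"); np.savez("w4.npz",**c); cv2.imwrite("pics/w4.png",im[:,:,::-1])
im=im.copy()
G=blobs(im,(45,100,40),(80,255,255),20);R=blobs(im,(0,170,60),(6,255,255),20)+blobs(im,(172,170,60),(180,255,255),20)
for nm,b in(("g",G),("r",R)):
    for p,s in b: print(nm,p,s,plane("wrist",p,.0165,c))
print("top g",plane("top",(240.9,192.6),.0165),"r",plane("top",(200.2,198),.0165))
E
```

```text
11.6917 [0.54003484 0.04960268 0.29993992] [-3.07156103e-05  7.07315697e-01  7.06897801e-01 -5.53575910e-05] [-5.04731564e-02  6.90293471e-02  1.31302331e+00 -4.16511493e-05
  1.75965982e+00 -4.98899803e-02] 0.23902063074941307
g [319.7 183. ] [314 180  12   7  65] [0.54442739 0.00385994 0.0165    ]
g [451.8 281.8] [447 276  13  15  82] [ 0.76230031 -0.16404455  0.0165    ]
g [464.5 280.7] [461 276   8  11  50] [ 0.78322424 -0.16216769  0.0165    ]
r [148.2   7.7] [121   0  44  20 371] [0.32233919 0.23839247 0.0165    ]
r [498.7 112.7] [485 102  29  21 311] [0.79561714 0.10599457 0.0165    ]
r [312.5 116.1] [307 110  12  14 130] [0.5341815  0.10025269 0.0165    ]
r [418.2 218.8] [416 217   7   6  25] [ 0.69591512 -0.05295258  0.0165    ]
r [412.4 226.6] [409 222   7  11  42] [ 0.68809346 -0.06584994  0.0165    ]
r [420.1 225.4] [417 223   8   6  30] [ 0.69990168 -0.06387828  0.0165    ]
r [424.9 231.7] [419 228  13   9  36] [ 0.70844785 -0.07446155  0.0165    ]
r [185.9 350.5] [178 344  18  16  92] [ 0.30641171 -0.30445576  0.0165    ]
r [130.4   3.6] [115   0  31  14  86] [0.29958669 0.24368041 0.0165    ]
r [159.5   3.8] [152   0  12  15  42] [0.33772636 0.24265613 0.0165    ]
top g [0.54470938 0.00110453 0.0165    ] r [0.53475605 0.10085641 0.0165    ]
```

View pics/w4.png

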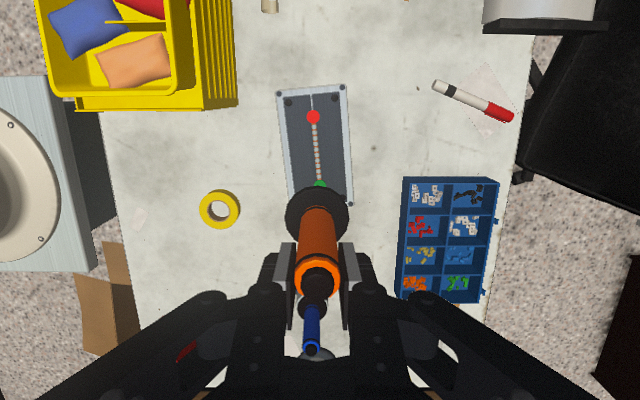

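```bash
python3 - <<'E'
from h import *
from rig import *
Q=[0,2**-.5,2**-.5,0]
G=np.array([.5446,.0010]);R=np.array([.5344,.1005]);u=(R-G)/np.linalg.norm(R-G)
a=G-u*.004;b=R+u*.004; z=.0912+.0175+.004
robot.line_to([*a,.16],ori=Q,velocity=0.12)
robot.dwell(.2)
f0=robot.current_ft_force()
print("stop",robot.line_to([*a,z],ori=Q,velocity=0.03,stop_force=5))
robot.dwell(.2)
print(robot.current_clock(),robot.current_tcp_pos(),z,robot.current_ft_force()-f0,robot.current_ee_rot())
for n in ["wrist","scene","top"]: cv2.imwrite(f"pics/{n}5.png",capture(n)[:,:,::-1])
np.savez("w5.npz",**calibration("wrist"))
E
```

```text
stop False
15.2667 [ 0.54503328 -0.00297427  0.11275803] 0.11270000000000001 [-0.12155325  0.08511899  0.35037718] [2.97543576e-05 7.07099682e-01 7.07113879e-01 2.52664530e-05]
```

View pics/wrist5.png

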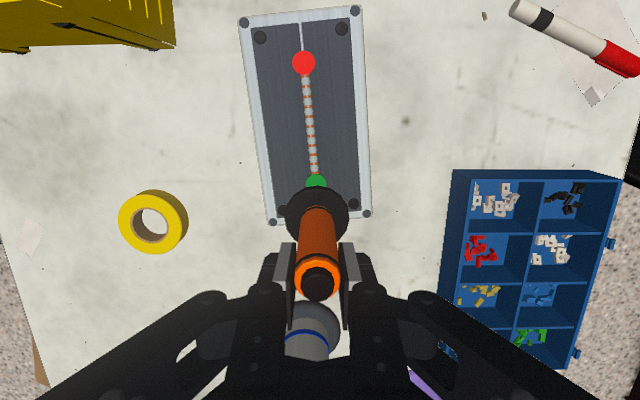

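View pics/scene5.png

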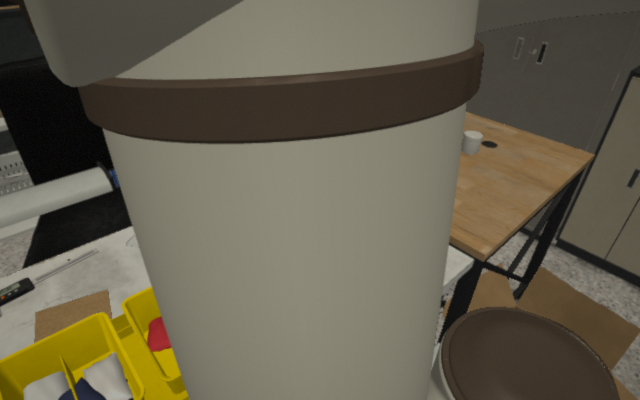

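```bash
python3 - <<'E'
from h import *
from rig import *
c=dict(np.load("w5.npz"))
im=cv2.imread("pics/wrist5.png")[:,:,::-1].copy()
for p,s in blobs(im,(0,170,60),(6,255,255),100): print(p,s,plane("wrist",p,.0165,c))
for p in [(306.5,85),(309,115),(312,145),(314,165)]: print(plane("wrist",p,.0175,c))
gf=[s for p,s in blobs(im,(45,100,40),(80,255,255),20) if abs(p[0]-316)<15]; print(gf)
s=gf[0]; print("far edge of green",plane("wrist",(s[0]+s[2]/2,s[1]),.0165,c))
cv2.imwrite("pics/w5z.png",cv2.resize(im[40:210,260:360,::-1],None,fx=3.4,fy=3.4,interpolation=cv2.INTER_CUBIC))
E
```

```text
[618.6  60.3] [592  39  48  39 796] [0.79250193 0.10489849 0.0165    ]
[303.3  62.3] [292  51  23  24 426] [0.53432007 0.10007587 0.0165    ]
[473.7 250.5] [465 243  21  18 167] [ 0.69472795 -0.06583167  0.0165    ]
[485.1 257.9] [476 249  21  18 125] [ 0.70707701 -0.07377544  0.0165    ]
[0.53675865 0.08276632 0.0175    ]
[0.53862952 0.05907568 0.0175    ]
[0.54101919 0.03420011 0.0175    ]
[0.54268217 0.01689052 0.0175    ]
[array([305, 174,  21,  13, 217], dtype=int32)]
far edge of green [0.54397067 0.00866384 0.0165    ]
```

View pics/w5z.png

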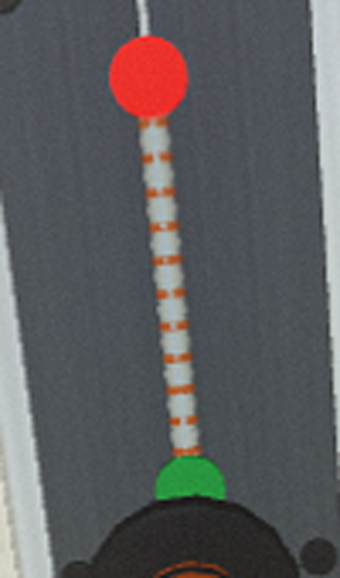

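```bash
python3 - <<'E'
from h import *
from rig import *
Q=[0,2**-.5,2**-.5,0]
G=np.array([.5444,.0005]);R=np.array([.5344,.1002]);u=(R-G)/np.linalg.norm(R-G)
b=R+u*.005; z=.0912+.0175+.004
print("stop",robot.line_to([*b,z],ori=Q,velocity=0.024,stop_force=8))
robot.dwell(.2)
print(robot.current_clock(),robot.current_tcp_pos(),b,z,robot.current_ft_force(),robot.current_ee_rot(),robot.current_finger_gap())
for n in ["wrist","top"]: cv2.imwrite(f"pics/{n}6.png",capture(n)[:,:,::-1])
robot.line_to([*b,.20],ori=Q,velocity=0.1)
robot.line_to([*b,.30],ori=Q,velocity=0.2)
E
```

```text
stop False
20.3 [0.53391747 0.10516173 0.11270231] [0.533901   0.10517504] 0.11270000000000001 [-0.85581146  0.86163303 -0.51295529] [1.68038970e-05 7.07110265e-01 7.07103297e-01 7.97832459e-06] 0.23720032611351624
```

View pics/wrist6.png

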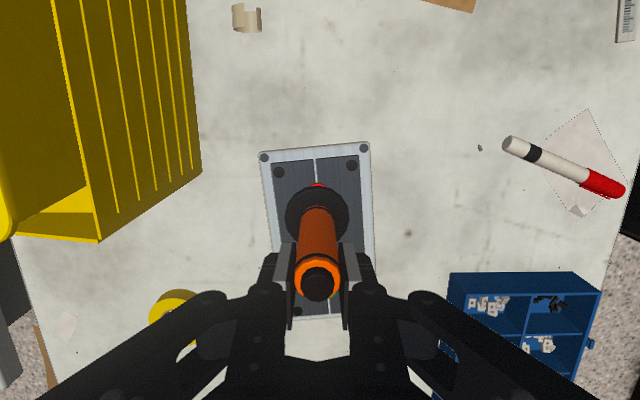

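```bash
python3 - <<'E'
from h import *
from rig import *
Q=[0,2**-.5,2**-.5,0]
robot.line_to([.539,-.345,.30],ori=Q,velocity=0.2)
robot.line_to([.539,-.345,.20],ori=Q,velocity=0.15)
robot.dwell(.2)
cv2.imwrite("pics/w7.png",capture("wrist")[:,:,::-1])
print("stop",robot.line_to([.539,-.345,.115],ori=Q,velocity=0.06,stop_force=6),robot.current_tcp_pos())
print("stop",robot.line_to([.539,-.345,.1025],ori=Q,velocity=0.02,stop_force=5))
robot.dwell(.2)
print(robot.current_clock(),robot.current_tcp_pos(),robot.current_ft_force(),robot.current_finger_gap())
cv2.imwrite("pics/w8.png",capture("wrist")[:,:,::-1])
E
```

```text
stop False [ 0.53912043 -0.34510928  0.11541114]
stop True
27.85 [ 0.53890835 -0.34501731  0.10414512] [-1.73665679  0.8301773   6.49756814] 0.23462410806361542
```

View pics/w8.png

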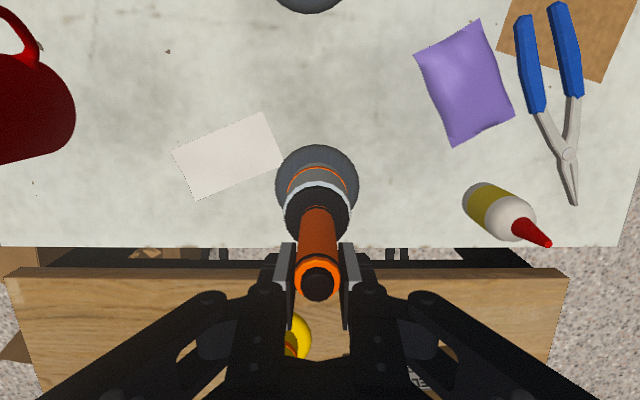

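The collar (about 317,212) meets the rim at the same height as at pickup, and there is contact force. I'll release and retreat.

```bash
python3 - <<'E'
from h import *
from rig import *
Q=[0,2**-.5,2**-.5,0]
open_jaws(); robot.dwell(.3)
print(robot.current_finger_gap(),robot.current_ft_force())
robot.line_to([.539,-.345,.21],ori=Q,velocity=0.08)
robot.line_to([.539,-.30,.30],ori=Q,velocity=0.2)
robot.dwell(.3)
c=calibration("wrist"); im=capture("wrist"); cv2.imwrite("pics/w9.png",im[:,:,::-1])
cv2.imwrite("pics/w9z.png",cv2.resize(im[145:235,270:370,::-1],None,fx=6,fy=6,interpolation=cv2.INTER_CUBIC))
robot.movej(np.array(robot.current_qpos())+[.5,0,0,0,0,0])
s=capture("scene");t=capture("top")
cv2.imwrite("pics/z9.png",np.hstack([cv2.resize(t[140:240,340:440],None,fx=4,fy=4,interpolation=2),cv2.resize(s[130:230,310:410],None,fx=4,fy=4,interpolation=2)])[:,:,::-1])
print(robot.current_clock())
E
```

```text
1.0021470016530762 [-0.08129797 -0.20440698 -0.32185484]
32.6
```

View pics/w9z.png

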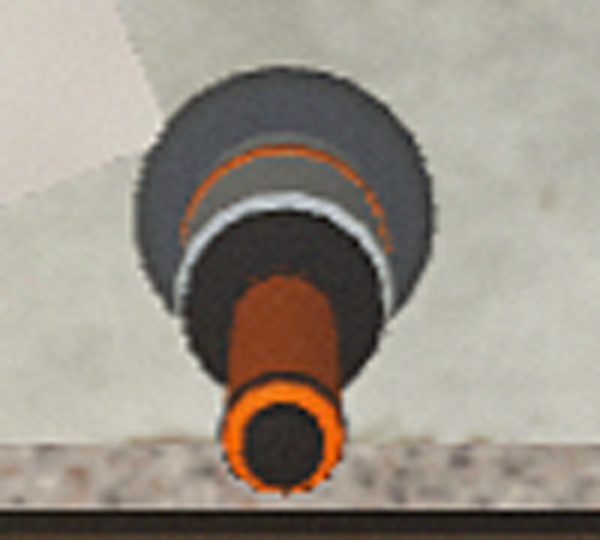

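View pics/z9.png

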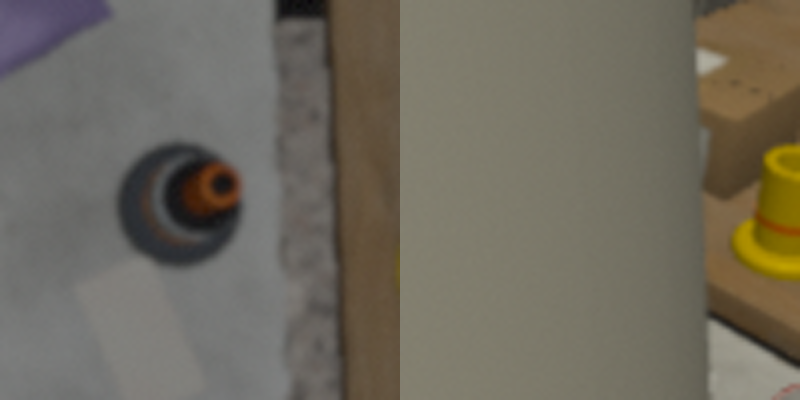

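```bash
python3 - <<'E'
from rig import *
print(robot.current_ft_force(),robot.current_joint_vel()); robot.sign_off(); print(robot.current_clock())
E
```

```text
[ 0.57275593 -0.4003562   0.12504952] [ 0.0001661  -0.00116941  0.00022456  0.00211234 -0.00039078 -0.0020068 ]
the job is handed in; nothing more can be done
the job is handed in; nothing more can be done
```

The job is handed in. I took the orange probe from its stand, scanned the weld from the green dot to the red dot, then put the probe back in its own stand and let go.

- **Scan:** I held the probe upright and ran the tip about 4 mm above the bead at a mean speed of 2.4 cm/s. It started about 4 mm before the green dot's centre and ended about 5 mm past the red one's. The guard against pressing never tripped. I worked out the tip height from the grasp height and did not measure it by touching the weld.
- **Return:** The collar met the rim at the same gripper height as at pickup, within 0.1 mm, with about 6 N of contact force.
- **Last checks:** After letting go, the wrist and top pictures show the probe as it stood at the start, upright and with its collar on the rim. The arm is clear, at about 0.3 m height, with no force on the tool. The clock read 32.6 s at the last check before I handed in.
- **Not confirmed:** The arm blocked the scene camera in the last picture, so that view could not confirm the placing. Earlier position measurements from the different cameras disagreed by up to about 3 mm.

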